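# Index and seat the plate of a soldering turntable

### The job

On the soldering turntable, push the round index plate around with a fingertip until the notch in its rim stands over the locating key of the base, then press the plate down with the fingers until it is fully home on the base. Do not lift the plate off its spindle, leave the other things on the bench where they are, and finish with the hand clear of everything.

Things in the scene. Friction and masses are not known exactly. Their poses are not given: they have to be found in the camera images.
- base: Turntable base, fixed to the bench: dark square foot 150 x 150 x 10 mm, black round drum 142 mm across up to 30 mm height, on it a dark round seat 92 mm across up to 35 mm, and a steel spindle 18 mm thick up to 51 mm. Origin: centre of the underside on the bench; z up along the spindle; x points from the spindle to the locating key.
- axis (a point): Point on the spindle's axis at the height of the seat (35 mm above the bench); axes as the base.
- key (a point): Top of the locating key, 55 mm from the spindle's axis along the base's x, 41 mm above the bench. The key is a steel rib with a rounded top, 8 mm wide, reaching radially from 50 to 69 mm from the axis, so its outer end shows beyond the plate's rim.
- plate: Loose aluminium index plate, a disc 120 mm across, 8 mm thick, about 0.25 kg, sitting over the spindle (blind bore, about 1.5 mm play); turns freely either way, any amount. Origin: centre of its underside; z up; x points from centre to notch. Starts level on the pad, underside 42 mm above the bench, 1 mm clear of the key, notch at least 0.8 rad from the key. Fully home: underside on the seat at 35 mm.
- pad (a joint): Black rubber friction pad 76 mm across under the plate: its travel down in m, 0 at the start, 0.007 when the plate is home. It yields to about 7 N (the plate's weight counts towards it) and stays where it is pushed, with no spring back. The plate goes down only with the notch over the key; elsewhere the key stops it after 1 mm.
- notch (a point): In the plate's rim notch, 55 mm from the plate's centre along its x, at underside height. The notch is open outwards, 15 mm wide (the key is 8 mm) and reaches in to 48 mm from the centre, right through the plate.
- stud (a point): Top centre of the steel push stud on the plate, on the side opposite the notch, 42 mm from the plate's centre: an upright round pin 12 mm thick, 18 mm high above the plate's upper face. A fingertip pushes against its side to turn the plate.
- hub (a point): Top centre of the plate's closed hub, on the turning axis: a low cone 38 mm across at the foot, 30 mm at its flat top, 12 mm high above the plate's upper face (20 mm above its underside). A good place to press.
- driver: A screwdriver, 170 mm long, lying near the turntable; origin under its middle. To be left alone.
- tape: A roll of orange tape lying flat, 80 mm across, 19 mm high, near the turntable; origin at the centre of its underside. To be left alone.
- jar: A small jar with red cap, 44 mm across, about 50 mm high, near the turntable; origin at the centre of its underside. To be left alone.
- flux: An amber bottle, 44 mm across, 120 mm high; origin at the centre of its underside. To be left alone.
- glue: A white bottle with green cap, 40 mm across, 110 mm high; origin at the centre of its underside. To be left alone.
- spool: An empty grey wire spool standing on end, 56 mm across, 44 mm high; origin at the centre of its underside. To be left alone.
- tray: A black open parts tray 120 x 80 x 30 mm; origin at the centre of its underside. To be left alone.
There are look-alikes about, which are no part of the job. There is more than one size of the base; the job needs the middle-sized.

How it is judged (in metres and radians):
On the way, in this order (a step that is already met when the one before it is completed fails the run):
1. the plate has been turned until its notch stands at the key (within 9 mm) (horizontal distance between notch and key below 0.009 m), for 0.02 s.
2. the fingers press the plate and it is down on its seat (z of plate in the frame of base between 0.032 and 0.037 m and horizontal distance between notch and key below 0.006 m and angle between plate's own z axis and vertical below 0.04 rad and contact force between the fingers and plate above 1 N), for 0.05 s.
At the end, for the whole second after the job is handed in: The plate rests on its seat with the key in its notch: its underside within 2 mm of the seat's height, notch within 6 mm of the key, level within 0.04 rad, at rest; the other things within 30 mm of where they were (z of plate in the frame of base between 0.032 and 0.037 m and horizontal distance between notch and key below 0.006 m and angle between plate's own z axis and vertical below 0.04 rad and linear speed of plate below 0.01 m/s and angular speed of plate below 0.1 rad/s and distance of each of driver, tape, jar, flux, glue, spool, tray from where it was at the start of the episode below 0.03 m); the robot touches nothing.
It fails at once if the plate is lifted: its underside is more than 6 mm above its starting height of 42 mm (z of plate in the frame of base above 0.048 m).
It fails at once if one of the other things is moved more than 30 mm (distance of any of driver, tape, jar, flux, glue, spool, tray from where it was at the start of the episode above 0.03 m).
It also fails if it takes over 51 s, if anything falls off the work surface, if the arm or the gripper's body presses on something with over 40 N, if the wrist force passes 120 N, or if a joint passes its speed limit or range.

### The arm

A 6-joint arm with a two-finger parallel gripper is mounted at the origin on the work surface. World frame = base frame: x ahead of the robot, y to its left, z up, the work surface at z = 0. Lengths are in m, angles in degrees, forces in N, time in s.
With the tool pointing down it reaches from about 0.3 to 0.75 m from the base axis. Payload 8.5 kg.
Tool frame: the origin (TCP) lies at the very end of the fingers, on their centre line; the grasp point (between the pads) lies 19 mm behind it; z points along the fingers, y is the line along which they close (so a half turn about z gives the same grasp; the last joint's range is limited). The gripper opens to 85 mm and grips with 20 to 120 N. Pads are 22 mm wide; open, the fingers measure 114 mm over their backs; the gripper's body (76 mm by 85 mm) begins 54 mm behind the grasp point. The pads swing forward as they close: fully open they stand 13 mm farther back than shut.
Start: joints at [-76.794, 21.807, 74.336, -0, 83.858, -12.336], TCP at [0.237, -0.496, 0.231] pointing down, gripper open.
Joint ranges: [-178.18, 178.18], [-50.72, 133.34], [12.68, 142.11], [-81.47, 261.47], [9.98, 163.14], [-165.26, 165.26]. Speed limits (degrees/s): [136.94, 136.94, 180, 180, 180, 180].

### API

Orientations are given as a 3x3 rotation matrix whose columns are the frame's x, y, z axes.
In Python, from rig import * gives the robot as it stands. The module is installed in compiled form; this text tells all that it offers.
- The arm moves only by the shell command python3 -m pendant 'ROWS' [OPENING] [FORCE]. ROWS is JSON, a list of rows, each a list of 2 entries, a list of its own where there are three numbers: the shift along the tool's x, y, z as a fraction of full scale, then the turn, a rotation vector about the tool's x, y, z as a fraction of full scale. A call has 1 to 8 rows; each row shifts and turns the commanded pose from where the row before left it, along the tool's axes as they then stand; what a row does not reach is not made up. Full scale, the value 1, is 40 mm for a shift and 5 degrees for a turn. A row lasts 1/8 s, in which the tool goes at most 62.5 mm and 10.7 degrees, less where a joint would pass 70% of its speed; a pose out of reach is approached as far as the arm can. A call with a number of a shift or a turn outside -1 to 1 is refused whole. A call with a gripper value outside its range is refused whole. OPENING is the opening, from 0 (shut) to 1 (fully open), set as the call begins (- or left out, the last holds). The fingers move at their own pace and stop on an object; FORCE is the grip in N (left out, the last holds). Time passes only in rows, so rows that do not move let the fingers close. It gives the time, the measured TCP pose, the force, the opening and the grip force at its end, in the units of the state.
- observe(): the state, without advancing time (a new reading comes with each control period).
- get_image(name): name is "side" or "top" or "wrist"; returns a dict with "img" (384x512x3 uint8, blue, green, red), "range_z" (384x512 float32, m along the optical axis (not along the pixel's ray), 0 where there is no reading), "camera_matrix" (3x3 intrinsics, pixels), "eye" and "rotation" of the camera in the world. Camera axes: x right, y down, z forward; pixel columns grow to the right and rows downward; lengths in m; the calibration is good to about 2 mm. A picture is of the moment at which its call begins.
- close_job(): hands the job in; it is judged then, once.
Trained networks look in the newest picture that a camera, given by its name, has taken for a name from the list of things; names that differ only in an ending like _2 or _b are one class to them, and where a whole thing is asked for, a point or a joint stands for the part that bears it (a point fixed in the world has none). Each returns a list of dicts, best first, with "conf" (0 to 1); they miss things now and then, are a little off and sometimes report something else, mostly with a low value. They report only what shows in the picture. A call takes as long as a camera call. They do not tell look-alikes from the thing itself.
- regions_of(camera, query): "mask" (384x512 bool, what is visible of it).
- landmark_of(camera, query): "point" ([x, y, z] in m, in world coordinates, good to about 4 mm: a listed point, or the origin of a listed thing).
The state is a dict: "time_s": time; "q": joint angles; "qvel": joint speeds; "joint_efforts": joint torques, N m; "position": TCP position; "tool_rot": TCP orientation; "ft_force": force on the tool from outside, world axes, zero at the start; "wrist_torque": the same for the moment, N m; "grip_width": finger opening in m; "gripper_force": force on a finger pad.
Only numpy, scipy, OpenCV 4.12 (cv2) and the standard library are available. Lean on these libraries where they do the work, as an engineer would, in place of code of your own. Each camera call takes 0.05 s, during which the arm holds its last target. There are 200 camera calls.

## Working session

There is one attempt and no reset: what is moved stays moved. The work goes in short steps, Python scripts to look and compute and a shell command to move; the robot and the scene stay as the last step left them, time stands still between calls to the robot, and variables do not carry over. Pictures are saved under pics/ and viewed, at most 10 in all, crops included, and the job is handed in when it is done.

```bash
mkdir -p pics
cat > h.py <<'E'
from rig import *
import numpy as np, cv2
def snap(n,f):
    d=get_image(n); cv2.imwrite('pics/'+f,d['img']); return d
def pts(d):
    z=d['range_z']; K=d['camera_matrix']; v,u=np.mgrid[:384,:512]
    c=np.stack([(u-K[0,2])/K[0,0]*z,(v-K[1,2])/K[1,1]*z,z],-1)
    return c@np.array(d['rotation']).T+np.array(d['eye'])
E
python3 - <<'E'
from h import *
np.set_printoptions(precision=3,suppress=True)
s=observe();print(s['time_s'],s['position'],s['tool_rot'])
for c in ('top','side'):
    d=snap(c,c+'1.png');print(c,d['eye'])
    for q in ('base','axis','key','plate','notch','stud','hub'):
        print(q,[(np.round(r['point'],3),round(r['conf'],2)) for r in landmark_of(c,q)])
E
```

```text
0.0 [ 0.237 -0.496  0.231] [[ 0.902  0.431 -0.   ]
 [ 0.431 -0.902  0.001]
 [ 0.    -0.001 -1.   ]]
top [0.277 0.02  1.506]
base [(array([ 0.663, -0.288,  0.   ]), 0.97), (array([ 0.518, -0.07 , -0.005]), 0.79), (array([ 0.57 , -0.065,  0.04 ]), 0.72)]
axis [(array([ 0.661, -0.288,  0.026]), 0.63), (array([ 0.42 , -0.462,  0.002]), 0.59)]
key [(array([ 0.693, -0.27 ,  0.026]), 0.7), (array([ 0.572, -0.06 ,  0.038]), 0.59)]
plate [(array([ 0.515, -0.071,  0.042]), 0.71)]
notch [(array([ 0.479, -0.028,  0.044]), 0.61)]
stud [(array([ 0.538, -0.102,  0.066]), 0.59), (array([ 0.421, -0.46 , -0.001]), 0.22)]
hub [(array([ 0.568, -0.062,  0.038]), 0.65), (array([ 0.518, -0.07 ,  0.066]), 0.56)]
side [-0.34  -0.034  0.744]
base [(array([ 0.254, -0.254,  0.001]), 0.81), (array([ 0.67 , -0.289,  0.003]), 0.73), (array([ 0.515, -0.067,  0.002]), 0.67), (array([ 0.516, -0.075,  0.042]), 0.62)]
axis [(array([ 0.665, -0.291,  0.024]), 0.81), (array([ 0.256, -0.253,  0.048]), 0.72), (array([ 0.511, -0.067,  0.034]), 0.63), (array([ 0.513, -0.071,  0.059]), 0.58)]
key [(array([ 0.33 , -0.251,  0.05 ]), 0.79), (array([ 0.697, -0.272,  0.031]), 0.69)]
plate [(array([ 0.513, -0.076,  0.046]), 0.58)]
notch [(array([ 0.477, -0.029,  0.044]), 0.75)]
stud [(array([ 0.54 , -0.103,  0.069]), 0.93), (array([ 0.517, -0.071,  0.001]), 0.73)]
hub [(array([ 0.513, -0.07 ,  0.058]), 0.84)]
```

View pics/top1.png

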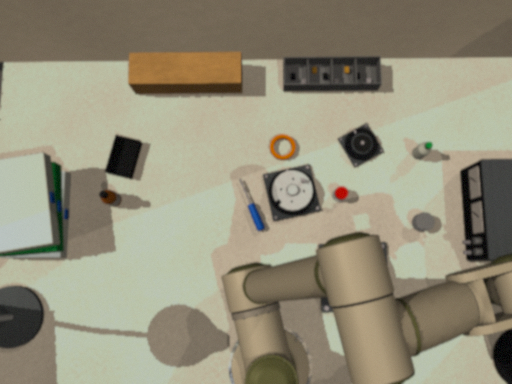

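View pics/side1.png

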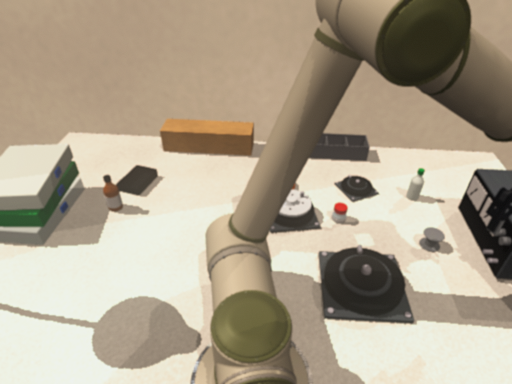

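The top view shows the middle-sized turntable with the plate at pixel (293,190), the stud at right and the key towards the top edge. The smaller base is at (360,145). The side view shows the large base at (365,285). I'll move the hand over the plate for a closer look.

```bash
python3 -m pendant '[[[0.85,-0.52,0],[0,0,0]],[[0.85,-0.52,0],[0,0,0]],[[0.85,-0.52,0],[0,0,0]],[[0.85,-0.52,0],[0,0,0]],[[0.85,-0.52,0],[0,0,0]],[[0.85,-0.52,0],[0,0,0]]]' 0 && python3 -m pendant '[[[0.85,-0.52,0],[0,0,-1]],[[0.85,-0.44,0],[0,0,-1]],[[0.9,-0.35,0],[0,0,-1]],[[0.9,-0.26,0],[0,0,-1]],[[0,0,0],[0,0,-1]],[[0,0,0],[0,0,-1]],[[0,0,0],[0,0,-1]],[[0,0,0],[0,0,-1]]]'
python3 - <<'E'
from h import *
np.set_printoptions(precision=3,suppress=True)
s=observe();print(s['time_s'],s['position'],s['tool_rot'],s['q'])
d=snap('wrist','w1.png');print(d['eye'],d['rotation'])
for q in ('axis','key','plate','notch','stud','hub'):
    print(q,[(np.round(r['point'],3),round(r['conf'],2)) for r in landmark_of('wrist',q)])
E
```

```text
time_s: 1.55
position: [0.368, -0.2946, 0.2314]
tool_rot: [[0.902, 0.431, 0.0], [0.431, -0.902, -0.0], [0.0, 0.0, -1.0]]
ft_force: [-1.0, 0.5, 0.1]
grip_width: -0.0001
gripper_force: 0.0
time_s: 2.55
position: [0.4512, -0.1661, 0.2314]
tool_rot: [[0.411, 0.911, 0.0], [0.911, -0.411, -0.0], [0.0, 0.0, -1.0]]
ft_force: [-0.5, 0.2, -1.0]
grip_width: -0.0001
gripper_force: 0.0
2.55 [ 0.451 -0.166  0.231] [[ 0.411  0.911  0.   ]
 [ 0.911 -0.411 -0.   ]
 [ 0.     0.    -1.   ]] [-34.361  14.851  84.806   0.001  80.339 -10.072]
[ 0.484 -0.095  0.373] [[ 0.912 -0.391 -0.126]
 [-0.411 -0.868 -0.279]
 [-0.     0.306 -0.952]]
axis [(array([ 0.663, -0.286,  0.022]), 0.71), (array([ 0.257, -0.25 ,  0.049]), 0.62)]
key [(array([ 0.33 , -0.246,  0.056]), 0.95), (array([ 0.57 , -0.059,  0.044]), 0.86), (array([ 0.696, -0.267,  0.033]), 0.57)]
plate [(array([ 0.512, -0.069,  0.044]), 0.92)]
notch []
stud []
hub [(array([ 0.516, -0.069,  0.062]), 0.79)]
```

View pics/w1.png

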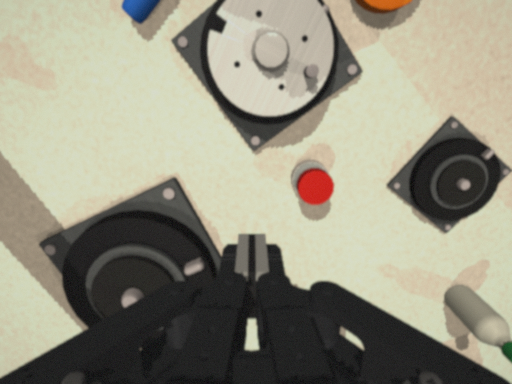

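The wrist view shows the plate at top, with the hub at (270,48), the notch at (215,25), and the stud at (311,72). The key is near the top edge at about (325,5). Next I'll measure from depth.

```bash
cat >> h.py <<'E'
C0=np.array([0.517,-0.07])
def meas(cam,c0=C0):
    d=get_image(cam); P=pts(d); ok=d['range_z']>0; r=np.hypot(P[...,0]-c0[0],P[...,1]-c0[1]); z=P[...,2]
    out={}
    m=ok&(r<.024)&(z>.050)&(z<.075); zt=np.percentile(z[m],80) if m.any() else 0
    m&=abs(z-zt)<.003; (hc,hr)=cv2.minEnclosingCircle((P[m][:,:2]*1000).astype(np.float32)); out['hub']=(np.array(hc)/1000,hr,zt,m.sum())
    s=ok&(r>.03)&(r<.054)&(z>.058)&(z<.075)
    n,l,st,ce=cv2.connectedComponentsWithStats(s.astype(np.uint8))
    out['stud']=[(np.median(P[l==i],0).round(4),st[i,4]) for i in range(1,n) if st[i,4]>8]
    f=ok&(r<.13)&(r>.073)&(z>.006)&(z<.014)
    if f.sum()>50:
        rc=cv2.minAreaRect((P[f][:,:2]*1000).astype(np.float32)); out['foot']=rc
    p=ok&(r>.0485)&(r<.0585)&(z<.06); a=np.degrees(np.arctan2(P[...,1]-c0[1],P[...,0]-c0[0]))
    low=p&(z<zt-.012-.0045); h=np.histogram(a[low],np.arange(-180,181,5))
    out['low']=[(int(e),int(k)) for k,e in zip(*h) if k>3]
    k=ok&(r>.061)&(r<.070)&(z>.034)&(z<.048); hk=np.histogram(a[k],np.arange(-180,181,5))
    out['key']=[(int(e),int(c)) for c,e in zip(*hk) if c>0]
    return out
E
python3 - <<'E'
from h import *
for c in ('wrist','top'):
    for k,v in meas(c).items(): print(c,k,v)
E
```

```text
wrist hub (array([ 0.51357043, -0.07087824]), 15.351222038269043, np.float64(0.061730222943824575), np.int64(901))
wrist stud [(array([ 0.5403, -0.1029,  0.0673]), np.int32(154))]
wrist foot ((499.7606201171875, -66.28111267089844), (189.10260009765625, 229.2963409423828), 43.377227783203125)
wrist low [(125, 46), (130, 34), (135, 17)]
wrist key [(-175, 1), (5, 9), (10, 25), (15, 1)]
top hub (array([ 0.51000769, -0.07157576]), 14.782721519470215, np.float64(0.060635000351313195), np.int64(57))
top stud [(array([ 0.5371, -0.103 ,  0.0633]), np.int32(14))]
top foot ((518.7911376953125, -50.60893249511719), (212.83084106445312, 214.8583221435547), 32.684818267822266)
top low [(130, 5), (135, 5)]
top key [(-180, 1), (-175, 2), (-170, 3), (-165, 1), (-160, 1), (-155, 1), (-105, 1), (-50, 1), (10, 1), (50, 1), (70, 1), (80, 1), (95, 1), (120, 1), (125, 1), (130, 1), (140, 1), (145, 2), (150, 1), (155, 1), (160, 1), (165, 2), (170, 2), (175, 3)]
```

```bash
python3 -m pendant '[[[0.75,0.42,0],[0,0,0]],[[0.75,0.42,0],[0,0,0]],[[0.75,0.42,0],[0,0,0]],[[0.75,0.42,0],[0,0,0]],[[0,0,0.75],[0,0,-1]],[[0,0,0.75],[0,0,-1]],[[0,0,0.75],[0,0,-1]],[[0,0,0.75],[0,0,-1]]]' && python3 -m pendant '[[[0,0,0],[0,0,-1]],[[0,0,0],[0,0,-1]],[[0,0,0],[0,0,-1]],[[0,0,0],[0,0,-1]],[[0,0,0],[0,0,-1]],[[0,0,0],[0,0,-1]],[[0,0,0],[0,0,-1]],[[0,0,0],[0,0,-1]]]' &&  python3 -m pendant '[[[0,0,0],[0,0,-0.8]],[[0,0,0],[0,0,0]]]'
python3 - <<'E'
from h import *
np.set_printoptions(precision=3,suppress=True)
d=snap('wrist','w2.png');s=observe();print(s['q'],s['ft_force'])
E
```

```text
time_s: 4.0
position: [0.5621, -0.0848, 0.1104]
tool_rot: [[0.075, 0.997, 0.0], [0.997, -0.075, -0.0], [-0.0, 0.0, -1.0]]
ft_force: [0.6, 0.3, -0.7]
grip_width: 0.0001
gripper_force: 0.0
time_s: 5.0
position: [0.5621, -0.0848, 0.1113]
tool_rot: [[-0.583, 0.812, -0.0], [0.812, 0.583, 0.0], [0.0, -0.0, -1.0]]
ft_force: [-0.8, 0.0, -0.1]
grip_width: -0.0
gripper_force: 0.0
time_s: 5.25
position: [0.5621, -0.0848, 0.1113]
tool_rot: [[-0.636, 0.772, -0.0], [0.772, 0.636, 0.0], [0.0, -0.0, -1.0]]
ft_force: [0.4, 0.2, -0.2]
grip_width: -0.0002
gripper_force: 0.0
[-20.509  30.049  81.814   0.002  68.14  -59.954] [-0.587  0.807  0.256]
```

View pics/w2.png

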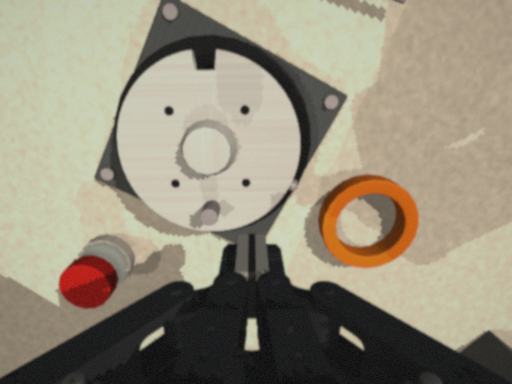

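The wrist view shows the fingertip at (250,235), just clear of the stud at (208,213). The notch is at (203,58), and the tape and jar stand off. Now I'll lower the fingers, close on the stud and start the arc.

```bash
python3 -m pendant '[[[0,0,0.7],[0,0,0]],[[0,0,0.67],[0,0,0]],[[0,-0.15,0],[0,0,0]],[[0,-0.15,0],[0,0,0]],[[0,0,0],[0,0,0]]]' && python3 -m pendant '[[[-0.032,-0.092,0],[0,0,1]],[[-0.032,-0.092,0],[0,0,1]],[[-0.032,-0.092,0],[0,0,1]],[[-0.032,-0.092,0],[0,0,1]],[[-0.032,-0.092,0],[0,0,1]],[[-0.032,-0.092,0],[0,0,1]],[[-0.032,-0.092,0],[0,0,1]],[[-0.032,-0.092,0],[0,0,1]]]'
python3 - <<'E'
from h import *
np.set_printoptions(precision=3,suppress=True)
d=snap('wrist','w3.png')
for k,v in meas('wrist').items(): print(k,v)
E
```

```text
time_s: 5.92
position: [0.5529, -0.093, 0.0577]
tool_rot: [[-0.636, 0.772, 0.002], [0.772, 0.636, -0.001], [-0.002, 0.001, -1.0]]
ft_force: [-0.4, -0.8, -0.5]
grip_width: -0.0
gripper_force: 0.0
time_s: 6.92
position: [0.5303, -0.1128, 0.0575]
tool_rot: [[0.011, 1.0, 0.002], [1.0, -0.011, -0.001], [-0.001, 0.002, -1.0]]
ft_force: [1.6, -0.1, 0.2]
grip_width: 0.0001
gripper_force: 0.5
hub (array([ 0.513, -0.07 ]), 15.216755867004395, np.float64(0.061724294514786227), np.int64(3253))
stud [(array([ 0.521, -0.106,  0.068]), np.int32(1254))]
foot ((540.5079956054688, -65.07552337646484), (203.86427307128906, 150.15023803710938), 12.157088279724121)
low [(85, 173), (90, 194), (95, 236), (100, 10)]
key [(5, 15), (10, 84), (15, 16), (125, 1), (140, 1), (155, 1), (165, 1)]
```

View pics/w3.png

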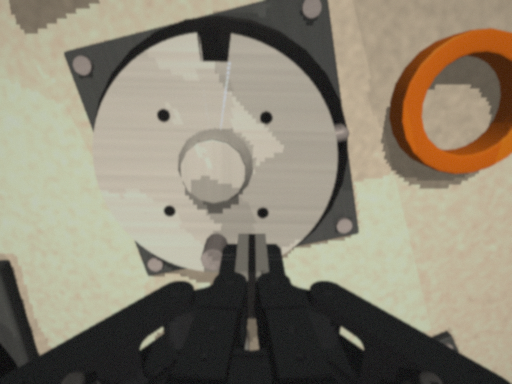

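The plate is turning: the notch is now at (214,45), the key end at (340,132), and the stud at (214,250) is against the finger. There are about 76° left.

```bash
sed -i 's/^C0=.*/C0=np.array([0.5134,-0.0705])/' h.py
python3 -m pendant '[[[-0.032,-0.092,0],[0,0,1]],[[-0.032,-0.092,0],[0,0,1]],[[-0.032,-0.092,0],[0,0,1]],[[-0.032,-0.092,0],[0,0,1]],[[-0.032,-0.092,0],[0,0,1]],[[-0.032,-0.092,0],[0,0,1]]]' && python3 -m pendant '[[[-0.032,-0.092,0],[0,0,1]],[[-0.032,-0.092,0],[0,0,1]],[[-0.032,-0.092,0],[0,0,1]],[[-0.032,-0.092,0],[0,0,1]],[[-0.032,-0.092,0],[0,0,1]],[[-0.032,-0.092,0],[0,0,1]],[[0,0,0],[0,0,0]]]'
cat >> h.py <<'E'
def ang():
    d=get_image('wrist'); P=pts(d); ok=d['range_z']>0; x=P[...,0]-C0[0]; y=P[...,1]-C0[1]; z=P[...,2]; r=np.hypot(x,y); a=np.degrees(np.arctan2(y,x))
    n=ok&(r>.050)&(r<.058)&(z<.0445)&(abs(a-12)<60)
    q=ok&(r>.061)&(r<.070)&(z>.036)&(z<.047)&(abs(a-12)<12)
    e=a[n]; print('notch edges',np.percentile(e,[3,50,97]),(np.percentile(e,3)+np.percentile(e,97))/2,n.sum(),'key',np.percentile(a[q],[3,50,97]),q.sum())
    t=ok&(r>.03)&(r<.045)&(z<.056)&(z>.03); print('plate top z',np.median(z[t]))
    return d
E
python3 - <<'E'
from h import *
np.set_printoptions(precision=4,suppress=True)
cv2.imwrite('pics/w4.png',ang()['img'])
print(observe()['position'])
for k,v in meas('wrist').items(): print(k,v)
E
```

```text
time_s: 7.78
position: [0.5075, -0.1154, 0.0573]
tool_rot: [[0.508, 0.862, 0.002], [0.862, -0.508, -0.001], [0.0, 0.002, -1.0]]
ft_force: [0.4, -0.9, 0.3]
grip_width: -0.0004
gripper_force: 0.7
time_s: 8.65
position: [0.486, -0.1059, 0.0571]
tool_rot: [[0.869, 0.495, 0.001], [0.495, -0.869, -0.001], [0.001, 0.001, -1.0]]
ft_force: [0.1, 0.3, 0.7]
grip_width: -0.0
gripper_force: 0.4
notch edges [22.9581 30.2674 36.2352] 29.596672064240536 473 key [ 8.5607 11.7485 14.9855] 249
plate top z 0.04967039869655206
[ 0.486  -0.1059  0.057 ]
hub (array([ 0.5143, -0.07  ]), 15.119758605957031, np.float64(0.06173490439033094), np.int64(3270))
stud [(array([ 0.4877, -0.0944,  0.0674]), np.int32(1281))]
foot ((513.414794921875, -69.25509643554688), (152.47483825683594, 257.5439453125), 13.911328315734863)
low [(20, 79), (25, 160), (30, 164), (35, 98)]
key [(5, 56), (10, 187), (15, 10), (35, 1), (105, 1)]
```

View pics/w4.png

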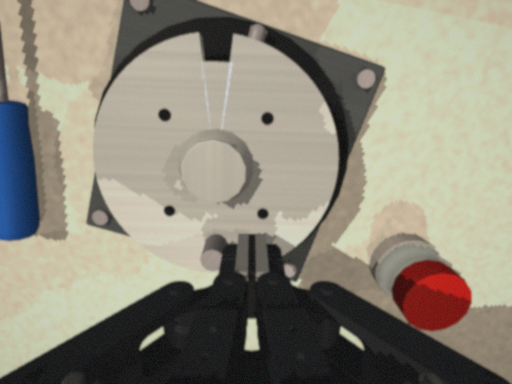

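The notch at (216,45) is about 18° short of the key at (258,32), so 3.5 more rows.

```bash
python3 -m pendant '[[[-0.032,-0.092,0],[0,0,1]],[[-0.032,-0.092,0],[0,0,1]],[[-0.032,-0.092,0],[0,0,1]],[[-0.016,-0.046,0],[0,0,0.5]],[[0,0,0],[0,0,0]]]'
python3 - <<'E'
from h import *
np.set_printoptions(precision=4,suppress=True)
cv2.imwrite('pics/w5.png',ang()['img'])
E
```

```text
time_s: 9.38
position: [0.4768, -0.0958, 0.0567]
tool_rot: [[0.978, 0.211, 0.0], [0.211, -0.978, -0.0], [0.0, 0.0, -1.0]]
ft_force: [0.7, -1.0, 2.0]
grip_width: -0.0002
gripper_force: 0.7
notch edges [ 5.8068 11.9538 18.9148] 12.360788558756047 519 key [ 8.3773 11.4113 14.9235] 299
plate top z 0.049637198031420623
```

View pics/w5.png

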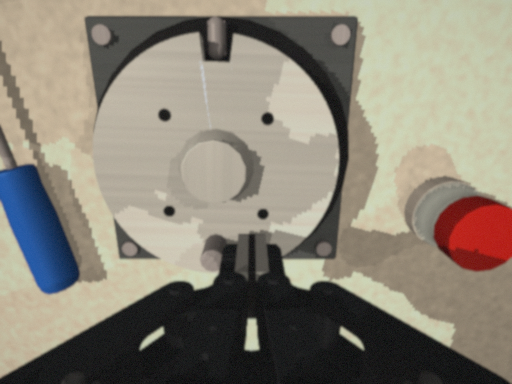

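The notch at (216,45) is centred on the key at (217,38), within 1°. Next: back off, rise and move over the hub.

```bash
python3 -m pendant '[[[0,0.15,0],[0,0,0]],[[0,0,-0.76],[0,0,0]],[[0,0,0],[0,0,0]],[[0.52,-0.29,0],[0,0,0]],[[0.52,-0.29,0],[0,0,0]],[[0,0,0.5],[0,0,0]],[[0,0,0],[0,0,0]]]'
python3 - <<'E'
from h import *
np.set_printoptions(precision=4,suppress=True)
ang()
E
```

```text
time_s: 10.3
position: [0.5127, -0.0698, 0.0653]
tool_rot: [[0.978, 0.209, -0.004], [0.209, -0.978, 0.001], [-0.003, -0.002, -1.0]]
ft_force: [0.3, -0.1, -0.0]
grip_width: -0.0003
gripper_force: 0.0
notch edges [ 2.9896 10.3077 17.9103] 10.449915318204981 370 key [ 8.676  12.0705 20.7132] 236
plate top z 0.049665816067953214
```

```bash
python3 -m pendant '[[[0,0,0.05],[0,0,0]],[[0,0,0.05],[0,0,0]],[[0,0,0.05],[0,0,0]],[[0,0,0.05],[0,0,0]],[[0,0,0],[0,0,0]]]'; python3 -m pendant '[[[0,0,0.025],[0,0,0]],[[0,0,0.025],[0,0,0]],[[0,0,0],[0,0,0]]]'
python3 - <<'E'
from h import *
np.set_printoptions(precision=4,suppress=True)
ang()
E
```

```text
time_s: 10.98
position: [0.5136, -0.0702, 0.0589]
tool_rot: [[0.978, 0.209, 0.0], [0.209, -0.978, -0.0], [0.0, 0.0, -1.0]]
ft_force: [0.4, 0.3, -0.6]
grip_width: 0.0002
gripper_force: 0.1
time_s: 11.35
position: [0.5137, -0.0702, 0.0569]
tool_rot: [[0.978, 0.209, 0.0], [0.209, -0.978, -0.0], [0.0, 0.0, -1.0]]
ft_force: [0.1, -0.4, 1.7]
grip_width: 0.0
gripper_force: 0.4
notch edges [-43.2649  11.4475  66.7442] 11.739644042300224 2060 key [ 8.3027 11.9751 21.075 ] 289
plate top z 0.04445121950057815
```

```bash
python3 -m pendant '[[[0,0,0.025],[0,0,0]],[[0,0,0.025],[0,0,0]],[[0,0,0],[0,0,0]],[[0,0,0],[0,0,0]]]'; python3 -m pendant '[[[0,0,0.025],[0,0,0]],[[0,0,0],[0,0,0]],[[0,0,0],[0,0,0]]]'
python3 - <<'E'
from h import *
np.set_printoptions(precision=4,suppress=True)
ang()
E
```

```text
time_s: 11.9
position: [0.5137, -0.0702, 0.0551]
tool_rot: [[0.978, 0.209, 0.0], [0.209, -0.978, -0.0], [0.0, 0.0, -1.0]]
ft_force: [-1.1, -1.5, 5.3]
grip_width: 0.0002
gripper_force: 2.5
time_s: 12.28
position: [0.5137, -0.0702, 0.055]
tool_rot: [[0.978, 0.209, 0.001], [0.209, -0.978, -0.0], [0.001, 0.001, -1.0]]
ft_force: [-3.9, 0.2, 15.8]
grip_width: 0.0003
gripper_force: 7.8
notch edges [-44.1223  11.9331  67.9288] 11.903217336483404 3410 key [ 8.3936 11.9699 20.7691] 285
plate top z 0.042698492142398264
```

The plate has stopped hard at 0.055 m, which is home, with 15.8 N on it and its top at 42.7 mm. Now I'll lift clear and check.

```bash
python3 -m pendant '[[[0,0,-0.3],[0,0,0]],[[0,0,-0.9],[0,0,0]],[[0,0,-0.9],[0,0,0]],[[0,0,-0.9],[0,0,0]],[[0,0,0],[0,0,0]],[[0,0,0],[0,0,0]],[[0,0,0],[0,0,0]]]'
python3 - <<'E'
from h import *
np.set_printoptions(precision=4,suppress=True)
cv2.imwrite('pics/w6.png',ang()['img'])
E
```

```text
time_s: 13.2
position: [0.5132, -0.07, 0.1728]
tool_rot: [[0.978, 0.209, -0.002], [0.209, -0.978, 0.001], [-0.002, -0.001, -1.0]]
ft_force: [0.0, 0.7, -0.2]
grip_width: -0.0
gripper_force: 0.0
notch edges [-44.3847  12.1594  68.3275] 11.9714062130444 1216 key [ 8.273  11.4399 15.2671] 97
plate top z 0.04274994135064952
```

View pics/w6.png

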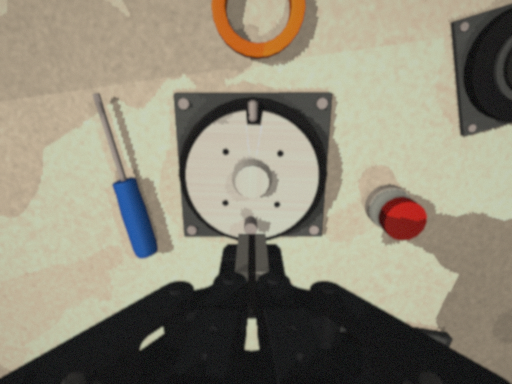

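The plate sits level and home, with the key in the notch at (253,112). The hand is clear, and the driver, tape and jar look undisturbed.

```bash
python3 -c "
from rig import *
print(close_job())"
```

```text
the job is handed in; nothing more can be done
None
```

I turned the index plate until its notch stood over the key (within about 1°), pressed it fully home on the seat, and handed the job in at about 13 s with the hand clear and nothing else touched; the hand-in returned no verdict.

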